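# Push open the bottle cupboard

### The job

Two small cupboards with handle-less push-to-open doors stand on the counter. Press the free end of the green door in until its catch lets go, take the hand away so that the door springs ajar by itself, then push the door wide open from behind with the fingers, to about a right angle, and come away. Leave the white cupboard shut, and do not pick up or shift the bottles and other things standing around.

Things in the scene. Friction and masses are not known exactly. Their poses are not given: they have to be found in the camera images.
- green_door (a joint): Angle of the green door: 0 shut and latched, -0.022 pressed in to its stop, about 0.4 when it has sprung ajar, 1.57 square to the cupboard, stop at 1.75. Pressing the free end in 3 to 4.5 mm (about 5 N there) trips the catch, which stays tripped; as the finger draws back, a spring makes the door follow. Beyond ajar it swings with under 1 N and stays where it is left.
- green_cupboard: White cupboard with the green door, fixed to the counter, 170 deep (x), 220 wide (y), 200 mm high; origin at the centre of its underside, x to the back, so the door is at -x. The door is 216 mm wide, 186 high, 16 thick and covers the whole front, 12 to 198 mm above the counter, with a 5 mm gap behind it when shut. The catch's small parts sit behind the door, all under 60 mm above the counter.
- green_push (a point): Where to press: centre of the orange disc on the front face of the green door, 38 mm below its top edge and 28 mm from its free end (an orange strip marks the same place on the top edge). Moves with the door. Its x axis is square to the door and points from the front face to the back, y along the door to the hinge, z up.
- green_hinge (a point): Vertical hinge axis of the green door at the height of its top edge, on the door's back plane, at the cupboard's +y end (left for someone facing the door); the free end is 216 mm away. Axes turn with the door and equal those of green_push, which lies at (-16, -188, -38) mm in them. Opening swings the free end away from the cupboard, to its -x side.
- white_door (a joint): Angle of the white door of the other, equal cupboard (also fixed, same size, same kind of catch and hinge side, orange mark too): 0 shut. It must stay shut.
- white_push (a point): Centre of the orange disc on the white door, placed as green_push is on the green one; not to be pressed.
- bottle_a_mid (a point): Middle of a clear baby bottle with a blue ring and white cap, 58 mm across, 160 mm tall, standing loose in front of the white cupboard (point 80 mm above the counter)
- bottle_b_mid (a point): Middle of a clear baby bottle with an orange ring and white cap, 58 mm across, 160 mm tall, standing loose at the left side (point 80 mm above the counter)
- collar_mid (a point): Centre of a yellow hard silicone bottle collar, a ring 52 mm across and 16 mm high, loose in front of the white cupboard
- teaspoon_grip (a point): Handle of a steel teaspoon about 140 mm long, lying loose on top of the white cupboard
- scoop_mid (a point): Centre of the cup of a white scoop, cup 36 mm across and 26 mm high with a 65 mm flat handle, loose on top of the green cupboard
- snap_box_mid (a point): Centre of a closed clear food storage box with a blue lid and four snap clamps, 206 x 147 x 79 mm, loose at the right side

How it is judged:
By the outcome, as a careful person would: the job done as asked, in the order asked, and still so for the second after the job is handed in, with the robot touching nothing.
It also fails if it takes over 51 s, if anything falls off the work surface, if the arm or the gripper's body presses on something with over 40 N, if the wrist force passes 120 N, or if a joint passes its speed limit or range.

### The arm

A 6-joint arm with a two-finger parallel gripper is mounted at the origin on the work surface. World frame = base frame: x ahead of the robot, y to its left, z up, the work surface at z = 0. Lengths are in mm, angles in rad, forces in N, time in s.
With the tool pointing down it reaches from about 400 to 825 mm from the base axis. Payload 7 kg.
Tool frame: the origin (TCP) lies at the very end of the fingers, on their centre line; the grasp point (between the pads) lies 19 mm behind it; x points along the fingers, y is the direction in which the jaws open and shut, and the axes are right-handed (so a half turn about x gives the same grasp; the last joint's range is limited). The gripper opens to 88 mm and grips with 3 to 60 N. Pads are 19 mm wide; open, the fingers measure 130 mm over their backs; the gripper's body (78 mm by 193 mm) begins 47 mm behind the grasp point.
Start: joints at [-0.933, 0.359, 0.012, 0, -1.224, -0.288], TCP at [231.302, -634.109, 226.561] pointing down, gripper open.
Joint ranges: [-3.07, 3.07], [-1.43, 2.12], [-1.02, 1.25], [-3.03, 1.67], [-3.05, -0], [-3.03, 3.03]. Speed limits (rad/s): [2.39, 2.39, 3.01, 3.14, 3.14, 3.14].

### API

Orientations are given as [roll, pitch, yaw] about the fixed x, y, z axes, in that order (R = Rz(yaw) Ry(pitch) Rx(roll)).
In Python, from cell import get_state, get_image, hand_in gives the robot as it stands. The module is installed in compiled form; this text tells all that it offers.
- The arm moves only by the tool move_arm, never from a script. Its argument "plan" is a list of rows, each a list of 7 numbers: the shift along the tool's x, y, z in cm, then the turn, a rotation vector about the tool's x, y, z in rad, then the finger opening in cm, from 0 to 8.76. In form: [[dx, dy, dz, rx, ry, rz, gripper], ...]. A call has exactly 5 rows; each row is the pose to reach, as a shift and turn from the pose commanded when the call began, along the tool's axes at that moment; what a row does not reach only later rows make up. A row lasts 1/8 s, in which the tool goes at most 62.5 mm and 10.7 degrees, less where a joint would pass 70% of its speed; a pose out of reach is approached as far as the arm can. A call with a gripper value outside its range is refused whole. The fingers move at their own pace and stop on an object; "force" is the grip in N (left out, the last holds). Time passes only in rows, so rows that repeat a pose let the fingers close, or fill a call up. It gives the time, the measured TCP pose, the force and the opening at its end, in the units of the state.
- get_state(): the state, without advancing time (a new reading comes with each control period).
- get_image(name): name is "side" or "top"; returns a dict with "pixels" (384x512x3 uint8, blue, green, red), "mtx" (3x3 intrinsics, pixels), "origin" and "attitude" of the camera in the world. Camera axes: x right, y up, looking along -z (the intrinsics and any distortion apply to the point x, -y, -z); pixel columns grow to the right and rows downward; lengths in mm; the calibration is good to about 2 mm. A picture is of the moment at which its call begins. There is no depth.
- hand_in(): hands the job in, once; it reports no verdict.
The state is a dict: "clock": time; "joints": joint angles; "dq": joint speeds; "effort": joint torques, N m; "eef_pos": TCP position; "tool_rot": TCP orientation; "force": force on the tool from outside, world axes, zero at the start; "torque": the same for the moment, N m; "grip_width": finger opening in mm.
Only numpy, scipy, OpenCV 4.12 (cv2) and the standard library are available. Lean on these libraries where they do the work, as an engineer would, in place of code of your own. Each camera call takes 0.05 s, during which the arm holds its last target.

## Working session

There is one attempt and no reset: what is moved stays moved. The work goes in short steps, Python scripts to look and compute and a tool call to move; the robot and the scene stay as the last step left them, time stands still between calls to the robot, and variables do not carry over. Pictures are saved under pics/ and viewed, and the job is handed in when it is done.

Besides the shell and the picture viewer there is one more tool, called after "Call:" as name(argument=value, ...), one argument or row to a line, values as JSON. move_arm: Moves the arm, as the interface text tells. Its arguments: {"type":"object","properties":{"plan":{"type":"array","items":{"type":"array","items":{"type":"number"}}},"force":{"type":"number"}},"required":["plan"]}

```bash
mkdir -p pics; python3 - <<'E'
from cell import *
import cv2,numpy as np
s=get_state();print(s)
for n in("side","top"):
    g=get_image(n);cv2.imwrite(f"pics/{n}0.png",g["pixels"]);print(n,g["mtx"],g["origin"],g["attitude"],[k for k in g])
    np.savez(f"{n}0.npz",**g)
E
```

```text
{'clock': 0.0, 'joints': array([-9.32904708e-01,  3.59381779e-01,  1.10369559e-02, -3.47708997e-04,
       -1.22409661e+00, -2.88113828e-01]), 'dq': array([ 0.00071752, -0.00089342, -0.00268626, -0.00192718,  0.00039995,
       -0.00054528]), 'effort': array([ 8.84177389e-04, -5.82721925e+01,  2.93060660e+01,  6.99704200e+00,
        7.00753473e-03, -1.58020171e-04]), 'eef_pos': array([ 231.12268446, -633.66513553,  225.61689882]), 'tool_rot': array([1.662801  , 1.56911905, 2.01246038]), 'force': array([-0.03154385,  0.8366314 , -0.59138823]), 'torque': array([ 0.04357951, -0.01613996,  0.016289  ]), 'grip_width': 87.60335020027124}
side [[349.33298288   0.         251.96055218]
 [  0.         349.33298288 190.72000817]
 [  0.           0.           1.        ]] [ 98.71896647 798.96892262 803.47886069] [ 0.95812253 -0.02435597 -2.53721914] ['pixels', 'mtx', 'origin', 'attitude']
top [[499.33100467   0.         263.91406982]
 [  0.         499.33100467 195.63800798]
 [  0.           0.           1.        ]] [5.17221922e+02 6.10539094e-01 1.46827126e+03] [ 0.06646273 -0.00795679 -1.54509433] ['pixels', 'mtx', 'origin', 'attitude']
```

View pics/side0.png

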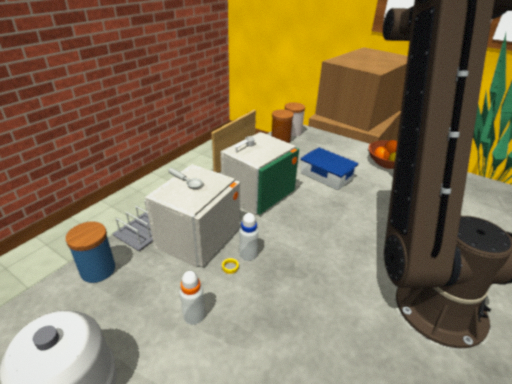

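View pics/top0.png

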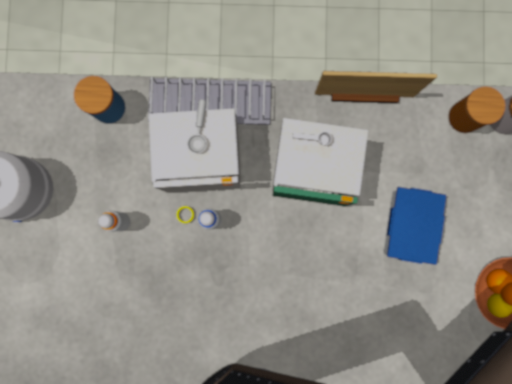

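The side view shows the green door at (275,185), with its orange mark at about (294,159). The top view shows its top edge from (274,190) to (358,200), with the strip at (347,199). Next I'll zoom in and measure.

```bash
cat > h.py <<'E'
import numpy as np,cv2
from scipy.spatial.transform import Rotation as R
def load(n): return dict(np.load(n+".npz"))
def rot(a): return R.from_euler('xyz',a).as_matrix()
def proj(g,P):
    P=np.atleast_2d(P); c=(P-g["origin"])@rot(g["attitude"]); c=c*[1,-1,-1]
    u=c@g["mtx"].T; return u[:,:2]/u[:,2:]
def atz(g,uv,z):
    uv=np.atleast_2d(uv); d=np.c_[uv,np.ones(len(uv))]@np.linalg.inv(g["mtx"]).T
    d=(d*[1,-1,-1])@rot(g["attitude"]).T
    return g["origin"]+d*((z-g["origin"][2])/d[:,2])[:,None]
E
python3 - <<'E'
from h import *
t=load("top0");s=load("side0")
cv2.imwrite("pics/tz.png",cv2.resize(t["pixels"][100:220,255:385],None,fx=6,fy=5,interpolation=cv2.INTER_CUBIC)[:600])
cv2.imwrite("pics/sz.png",cv2.resize(s["pixels"][120:220,210:310],None,fx=6,fy=6,interpolation=cv2.INTER_CUBIC))
for n,g in(("t",t),("s",s)):
    h=cv2.cvtColor(g["pixels"],cv2.COLOR_BGR2HSV)
    for nm,lo,hi in(("or",(8,140,120),(25,255,255)),("gr",(55,100,30),(90,255,255))):
        m=cv2.inRange(h,lo,hi); k,l,st,ce=cv2.connectedComponentsWithStats(m)
        print(n,nm,[(st[i].tolist(),ce[i].round(1).tolist()) for i in range(1,k) if st[i][4]>8])
print(atz(t,[[274,190],[358,200],[347,199]],198), proj(s,atz(t,[[347,199]],198)))
E
```

```text
t or [([75, 77, 37, 37, 1060], [93.0, 94.5]), ([467, 87, 38, 37, 1080], [485.4, 105.4]), ([222, 178, 9, 4, 30], [226.1, 179.4]), ([341, 196, 12, 6, 60], [346.6, 198.6]), ([109, 213, 8, 16, 45], [113.6, 220.7]), ([476, 258, 36, 41, 837], [492.9, 277.9]), ([494, 286, 18, 30, 298], [503.6, 304.6])]
t gr [([274, 187, 66, 17, 523], [306.4, 194.7]), ([354, 198, 3, 5, 13], [355.0, 200.0])]
s or [([211, 0, 198, 140, 16954], [300.5, 56.4]), ([195, 7, 5, 3, 9], [196.8, 7.7]), ([185, 8, 8, 8, 28], [189.0, 12.1]), ([195, 10, 9, 4, 20], [198.4, 12.0]), ([106, 21, 5, 5, 10], [107.7, 22.4]), ([92, 23, 11, 9, 31], [97.5, 28.4]), ([110, 23, 8, 6, 16], [113.3, 25.8]), ([74, 27, 10, 8, 25], [77.7, 31.2]), ([158, 27, 5, 5, 11], [159.3, 29.1]), ([167, 36, 7, 3, 11], [169.8, 37.4]), ([176, 40, 6, 3, 9], [178.4, 41.0]), ([478, 44, 22, 69, 666], [487.6, 73.9]), ([50, 48, 6, 5, 12], [52.0, 50.5]), ([504, 50, 8, 48, 216], [508.4, 69.6]), ([64, 57, 8, 5, 13], [67.7, 58.8]), ([178, 61, 9, 4, 12], [181.8, 62.9]), ([198, 63, 5, 4, 11], [199.7, 64.9]), ([153, 64, 12, 9, 26], [159.0, 68.8]), ([78, 75, 6, 4, 13], [8
[... 1533 characters left out ...]
[505, 178, 7, 7, 26], [509.0, 181.1]), ([230, 182, 6, 5, 19], [232.5, 184.4]), ([9, 193, 5, 5, 11], [11.2, 194.5]), ([233, 192, 5, 8, 29], [235.1, 195.5]), ([0, 200, 6, 6, 12], [2.4, 203.0]), ([66, 222, 40, 27, 779], [85.0, 234.8]), ([224, 261, 12, 6, 26], [229.4, 262.4]), ([222, 267, 17, 7, 35], [229.4, 270.9]), ([181, 281, 19, 14, 114], [190.5, 289.1])]
s gr [([474, 41, 32, 116, 1251], [490.9, 106.8]), ([493, 84, 19, 84, 651], [504.1, 129.4]), ([258, 152, 40, 62, 1500], [275.6, 181.1]), ([506, 153, 6, 16, 53], [509.2, 160.7])]
[[ 617.09696979  -32.68120723  198.        ]
 [ 597.15177478 -247.6403569   198.        ]
 [ 598.97239786 -219.50231802  198.        ]] [[293.90166088 150.27749915]]
```

View pics/tz.png

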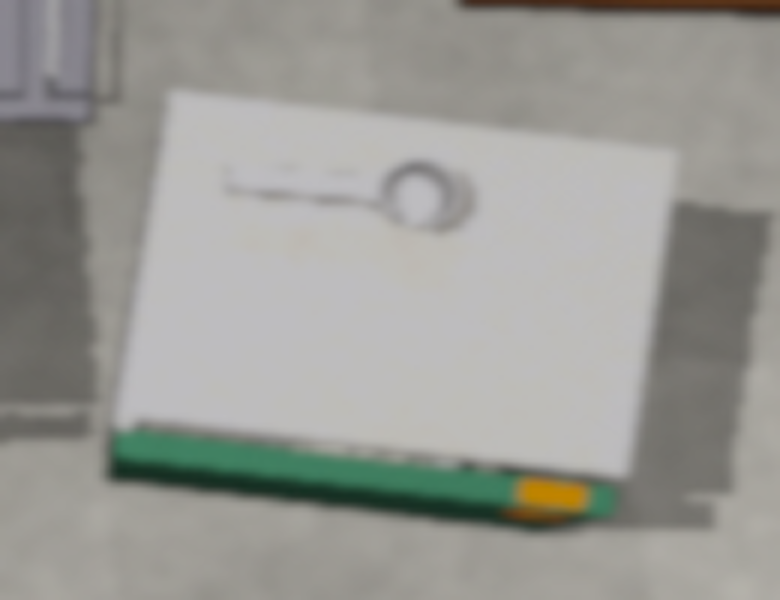

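View pics/sz.png

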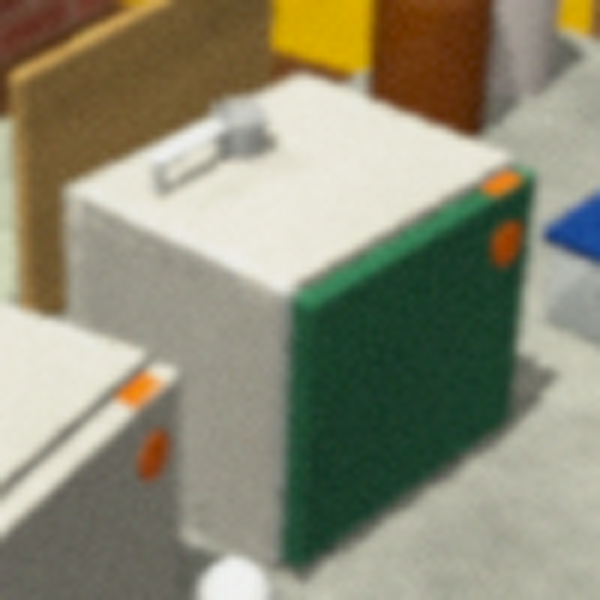

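```bash
python3 - <<'E'
from h import *
from scipy.optimize import least_squares
t=load("top0");s=load("side0")
T=lambda X,Y:(255+(X+.5)/6-.5,100+(Y+.5)/5-.5)
S=lambda X,Y:(210+(X+.5)/6-.5,120+(Y+.5)/6-.5)
ob=[(t,T(113,463),(-16,0,0)),(t,T(117,430),(0,0,0)),(t,T(618,488),(0,-216,0)),(t,T(612,517),(-16,-216,0)),(t,(346.6,198.6),(-10,-188,-1)),
(s,S(305,310),(-16,0,0)),(s,S(533,176),(-16,-216,0)),(s,S(292,566),(-16,0,-186)),(s,S(510,427),(-16,-216,-186)),(s,(293.9,159.8),(-16,-188,-38)),(s,(293.5,150.3),(-8,-188,0))]
def W(p,q): c,n=np.cos(p[2]),np.sin(p[2]); return np.array([p[0]+c*q[0]-n*q[1],p[1]+n*q[0]+c*q[1],198+q[2]])
def f(p): return np.concatenate([proj(g,W(p,q))[0]-uv for g,uv,q in ob])
r=least_squares(f,[620,-32,.0],loss='soft_l1',x_scale=[10,10,.1]);print(r.x,f(r.x).reshape(-1,2).round(1))
p=r.x
print("push",W(p,(-16,-188,-38)),"free end back",W(p,(0,-216,0)),"open door free end",)
q=p.copy();q[2]=p[2]-1.57
for a in(0.4,1.57): 
  for sgn in(1,-1): q=p.copy();q[2]+=sgn*a;print(a,sgn,W(q,(0,-216,0)),W(q,(-16,-216,0)))
# other objects
print("bottleA top",atz(t,[[208,217]],160),"box",atz(t,[[397,187],[446,194],[388,258],[437,263]],79))
print("white door",atz(t,[[153,187],[238,182]],198))
E
```

```text
[ 6.30126261e+02 -3.18958780e+01 -1.13963662e-01] [[-0.5 -1.1]
 [-0.3 -0.7]
 [ 0.  -0.5]
 [ 0.2 -0.1]
 [-0.4  0.5]
 [ 1.3 -0.2]
 [ 1.  -0.5]
 [ 1.4  1.2]
 [ 0.1 -0.8]
 [ 0.1  0.4]
 [-0.3  0. ]]
push [ 592.85122932 -216.85687931  160.        ] free end back [ 605.56336022 -246.49472214  198.        ] open door free end
0.4 1 [ 691.07105735 -239.11974692  198.        ] [ 675.72114114 -243.63417626  198.        ]
0.4 -1 [ 523.93360508 -219.98925848  198.        ] [ 510.00076209 -212.1231358   198.        ]
1.57 1 [844.70547727 -56.62966212 198.        ] [842.87334511 -72.52441886 198.        ]
1.57 -1 [415.50792514  -7.50387554 198.        ] [417.31474014   8.39377899 198.        ]
bottleA top [[544.71497905 137.23617748 160.        ]] box [[ 643.92723925 -379.65650984   79.        ]
 [ 627.89962764 -517.12741405   79.        ]
 [ 445.83988151 -356.24499353   79.        ]
 [ 435.50022298 -492.39265496   79.        ]]
white door [[616.6454851  275.77550265 198.        ]
 [635.15783812  59.7203785  198.        ]]
```

```bash
cat >> h.py <<'E'
import json,os
HX,HY,PSI=630.1,-31.9,-0.114
def door(q,a=0.):  # hinge-frame (x,y,z) point with door open by a -> world
    y=PSI-a; c,n=np.cos(y),np.sin(y); return np.array([HX+c*q[0]-n*q[1],HY+n*q[0]+c*q[1],198+q[2]])
def Rdown(doorang): # tool x down, tool y along door y (sign chosen), 
    y=PSI-doorang
    return np.array([[0,0,-1],[-np.sin(y),np.cos(y),0],[0,0,0]])
def tgt(ang,sgn):
    y=PSI-ang; X=np.array([0,0,-1.]);Y=sgn*np.array([-np.sin(y),np.cos(y),0]);return np.c_[X,Y,np.cross(X,Y)]
def cmd0():
    if os.path.exists("cmd.json"):
        d=json.load(open("cmd.json"));return np.array(d["p"]),np.array(d["R"])
    from cell import get_state
    s=get_state();return np.array([231.302,-634.109,226.561]),rot(s["tool_rot"])
def need(p,Rt):
    p0,R0=cmd0();return (R0.T@(np.array(p)-p0)/10).round(2),R.from_matrix(R0.T@Rt).as_rotvec().round(3)
def adv(dx,dy,dz,rx,ry,rz):
    p0,R0=cmd0();p=p0+R0@np.array([dx,dy,dz])*10;r=R0@R.from_rotvec([rx,ry,rz]).as_matrix()
    json.dump({"p":p.tolist(),"R":r.tolist()},open("cmd.json","w"))
    from cell import get_state
    s=get_state();print("cmd",p.round(1),"meas",s["eef_pos"].round(1),"rotdiff",R.from_matrix(r.T@rot(s["tool_rot"])).magnitude().round(3),"F",s["force"].round(2),"t",round(s["clock"],2),"q",s["joints"].round(2))
E
python3 - <<'E'
from h import *
p0,R0=cmd0();print(R0.round(3))
P=door((-76,-188,-46));print(P)
for s in(1,-1):print(s,need(P,tgt(0,s)))
E
```

```text
[[-0.001 -0.343  0.939]
 [ 0.001  0.939  0.343]
 [-1.     0.002 -0.   ]]
[ 533.20770495 -210.03445248  152.        ]
1 (array([ 7.49, 29.49, 42.89]), array([ 0.464, -0.   , -0.001]))
-1 (array([ 7.49, 29.49, 42.89]), array([-2.678e+00,  2.000e-03, -1.000e-03]))
```

Call:
move_arm(
  plan=[
    [0.5,3,4.4,0.09,0,0,0],
    [1.2,6,8.8,0.18,0,0,0],
    [2,9,13.2,0.27,0,0,0],
    [3,12,17.6,0.37,0,0,0],
    [4,15,22,0.464,0,0,0],
  ],
  force=30,
)

```text
clock: 0.72
eef_pos: [387.2, -416.2, 186.1]
tool_rot: [2.312, 1.571, 2.194]
force: [-0.0, -0.2, -0.3]
grip_width: 43.3
```

```bash
python3 - <<'E'
from h import *
adv(4,15,22,.464,0,0)
print(need(door((-76,-188,-46)),tgt(0,1)))
E
```

```text
Traceback (most recent call last):
  File "h.py", line 32, in adv
    s=get_state();print("cmd",p.round(1),"meas",s["eef_pos"].round(1),"rotdiff",R.from_matrix(r.T@rot(s["tool_rot"])).magnitude().round(3),"F",s["force"].round(2),"t",round(s["clock"],2),"q",s["joints"].round(2))
                                                                                ^^^^^^^^^^^^^^^^^^^^^^^^^^^^^^^^^^^^^^^^^^^^^^^^^^^^^^^
AttributeError: 'float' object has no attribute 'round'
```

```bash
rm cmd.json; sed -i 's/\.magnitude()\.round(3)/.magnitude()/; s/rot(s\["tool_rot"\])$/rot([1.662801,1.56911905,2.01246038])/' h.py; python3 - <<'E'
from h import *
adv(4,15,22,.464,0,0)
print(need(door((-76,-188,-46)),tgt(0,1)))
E
```

```text
cmd [ 386.6 -417.8  186.8] meas [ 387.2 -416.2  186.1] rotdiff 0.0035166993221480447 F [-0.03 -0.18 -0.28] t 0.72 q [-0.48  0.22 -0.29 -0.   -1.07 -1.21]
(array([ 3.5, 22.3, 12.2]), array([-0.   , -0.001, -0.001]))
```

Call:
move_arm(
  plan=[
    [0.7,4.5,2.4,0,0,0,0],
    [1.4,9,4.9,0,0,0,0],
    [2.1,13.5,7.4,0,0,0,0],
    [2.8,18,9.8,0,0,0,0],
    [3.5,22.3,12.2,0,0,0,0],
  ],
)

```text
clock: 1.35
eef_pos: [533.8, -208.5, 151.2]
tool_rot: [2.931, 1.571, 2.817]
force: [-0.7, -0.3, -0.5]
grip_width: 0.6
```

```bash
python3 - <<'E'
from h import *
from cell import get_image
adv(3.5,22.3,12.2,0,0,0)
for n in("top","side"):
    g=get_image(n);cv2.imwrite(f"pics/{n}1.png",g["pixels"])
E
```

```text
cmd [ 533.2 -210.1  152. ] meas [ 533.8 -208.5  151.2] rotdiff 0.0015386134699843822 F [-0.66 -0.35 -0.46] t 1.35 q [-0.03  0.25 -0.32 -0.   -1.   -1.65]
```

View pics/side1.png

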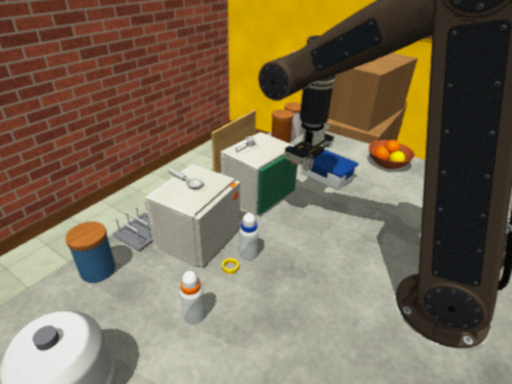

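View pics/top1.png

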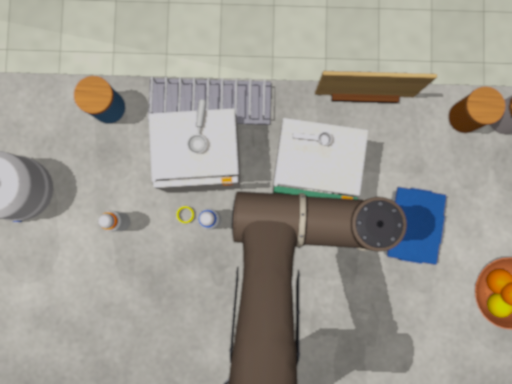

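The closed fingers are in front of the green disc, at about (315,165) in the side view, and nothing else is touched. I'll approach slowly and watch the force.

Call:
move_arm(
  plan=[
    [0,0,2.5,0,0,0,0],
    [0,0,4,0,0,0,0],
    [0,0,4.3,0,0,0,0],
    [0,0,4.5,0,0,0,0],
    [0,0,4.7,0,0,0,0],
  ],
)

```text
clock: 2.08
eef_pos: [579.4, -215.7, 151.7]
tool_rot: [2.29, 1.571, 2.175]
force: [-0.7, 0.1, 0.3]
grip_width: 0.4
```

```bash
python3 - <<'E'
from h import *
adv(0,0,4.7,0,0,0)
E
```

```text
cmd [ 579.9 -215.4  151.9] meas [ 579.4 -215.7  151.7] rotdiff 0.0015908773254833238 F [-0.73  0.12  0.34] t 2.08 q [-0.04  0.32 -0.22 -0.   -1.03 -1.64]
```

Not touching yet. I'll go on in 1 mm rows.

Call:
move_arm(
  plan=[
    [0,0,0.1,0,0,0,0],
    [0,0,0.2,0,0,0,0],
    [0,0,0.3,0,0,0,0],
    [0,0,0.4,0,0,0,0],
    [0,0,0.4,0,0,0,0],
  ],
)

```text
clock: 2.7
eef_pos: [583.9, -215.9, 151.5]
tool_rot: [-3.112, 1.571, 3.057]
force: [-0.7, -0.4, 0.6]
grip_width: 0.5
```

```bash
python3 - <<'E'
from h import *
adv(0,0,.4,0,0,0)
E
```

```text
cmd [ 583.9 -215.9  151.9] meas [ 583.9 -215.9  151.5] rotdiff 0.001671953157589214 F [-0.72 -0.41  0.63] t 2.7 q [-0.04  0.33 -0.21 -0.   -1.03 -1.64]
```

Call:
move_arm(
  plan=[
    [0,0,0.05,0,0,0,0],
    [0,0,0.1,0,0,0,0],
    [0,0,0.15,0,0,0,0],
    [0,0,0.2,0,0,0,0],
    [0,0,0.2,0,0,0,0],
  ],
)

```text
clock: 3.32
eef_pos: [585.2, -216.2, 151.5]
tool_rot: [-3.116, 1.57, 3.053]
force: [-4.8, 1.8, 2.1]
grip_width: 0.6
```

```bash
python3 - <<'E'
from h import *
adv(0,0,.2,0,0,0)
E
```

```text
cmd [ 585.8 -216.1  151.9] meas [ 585.2 -216.2  151.5] rotdiff 0.001497879474461323 F [-4.83  1.8   2.09] t 3.33 q [-0.04  0.33 -0.21 -0.   -1.03 -1.64]
```

Call:
move_arm(
  plan=[
    [0,0,0.04,0,0,0,0],
    [0,0,0.08,0,0,0,0],
    [0,0,0.12,0,0,0,0],
    [0,0,0.16,0,0,0,0],
    [0,0,0.2,0,0,0,0],
  ],
)

```text
clock: 3.95
eef_pos: [587.0, -216.6, 151.5]
tool_rot: [-2.994, 1.569, -3.108]
force: [-5.7, 1.0, 2.8]
grip_width: 0.2
```

```bash
python3 - <<'E'
from h import *
adv(0,0,.2,0,0,0)
E
```

```text
cmd [ 587.8 -216.4  151.9] meas [ 587.  -216.6  151.5] rotdiff 0.0017235777137373347 F [-5.75  0.96  2.8 ] t 3.95 q [-0.04  0.34 -0.2   0.   -1.03 -1.64]
```

Call:
move_arm(
  plan=[
    [0,0,0.04,0,0,0,0],
    [0,0,0.08,0,0,0,0],
    [0,0,0.12,0,0,0,0],
    [0,0,0.15,0,0,0,0],
    [0,0,0.15,0,0,0,0],
  ],
)

```text
clock: 4.58
eef_pos: [588.0, -216.8, 151.5]
tool_rot: [-3.022, 1.569, -3.137]
force: [-6.9, 0.1, 4.9]
grip_width: 0.2
```

```bash
python3 - <<'E'
from h import *
adv(0,0,.15,0,0,0)
E
```

```text
cmd [ 589.3 -216.5  151.9] meas [ 588.  -216.8  151.5] rotdiff 0.002181586487069219 F [-6.92  0.11  4.89] t 4.58 q [-0.04  0.34 -0.2   0.   -1.04 -1.64]
```

Call:
move_arm(
  plan=[
    [0,0,0.04,0,0,0,0],
    [0,0,0.08,0,0,0,0],
    [0,0,0.12,0,0,0,0],
    [0,0,0.12,0,0,0,0],
    [0,0,0.12,0,0,0,0],
  ],
)

```text
clock: 5.2
eef_pos: [588.0, -216.8, 151.5]
tool_rot: [-3.095, 1.566, 3.073]
force: [-12.3, 1.8, 6.7]
grip_width: 0.5
```

```bash
python3 - <<'E'
from h import *
adv(0,0,.12,0,0,0)
E
```

```text
cmd [ 590.5 -216.7  151.9] meas [ 588.  -216.8  151.5] rotdiff 0.0038687800825376365 F [-12.33   1.84   6.75] t 5.2 q [-0.04  0.34 -0.2  -0.   -1.04 -1.64]
```

It's on the stop: 12 N with no further motion. Withdrawing now.

Call:
move_arm(
  plan=[
    [0,0,-1.5,0,0,0,0],
    [0,0,-4,0,0,0,0],
    [0,0,-7,0,0,0,0],
    [0,0,-11,0,0,0,0],
    [0,0,-14,0,0,0,0],
  ],
)

```text
clock: 5.82
eef_pos: [450.3, -200.6, 151.7]
tool_rot: [0.143, 1.569, 0.028]
force: [0.2, 0.0, 0.7]
grip_width: 0.6
```

```bash
python3 - <<'E'
from h import *
from cell import get_image
adv(0,0,-14,0,0,0)
for n in("top","side"):
    g=get_image(n);cv2.imwrite(f"pics/{n}2.png",g["pixels"])
E
```

```text
cmd [ 451.4 -200.7  152.1] meas [ 450.3 -200.6  151.7] rotdiff 0.0030540123894498804 F [0.15 0.05 0.68] t 5.83 q [-0.02  0.12 -0.49 -0.   -0.96 -1.67]
```

View pics/side2.png

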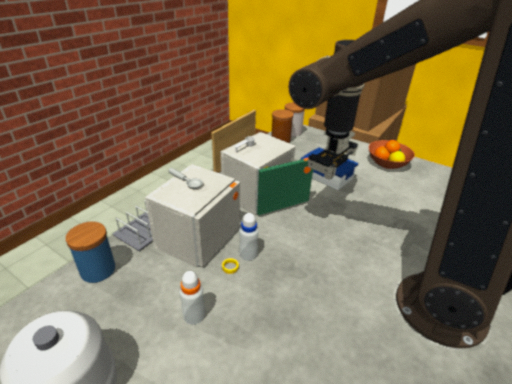

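View pics/top2.png

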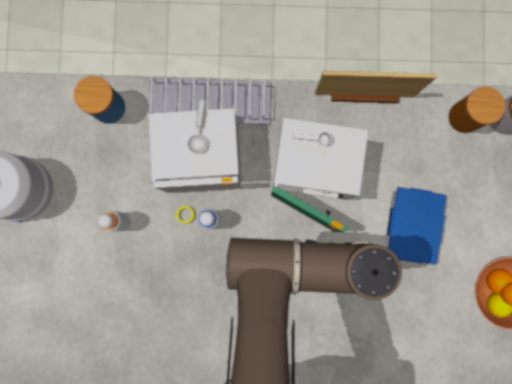

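The door sprang ajar: the orange strip is now at (338,226) in the top view. Next I go up, over and down behind it.

```bash
python3 - <<'E'
from h import *
from cell import get_image
t=load("top0")
w=atz(t,[[338,225.5]],198)[0];print(w)
for a in(.3,.35,.4,.45):print(a,door((-8,-188,0),a))
P=door((2,-192,32),.2);print(P,need(P,tgt(.2,1)))
P[2]=152;print(need(P,tgt(.2,1)))
E
```

```text
[ 530.87912828 -197.58410404  198.        ]
0.3 [ 547.1482204  -200.79938503  198.        ]
0.35 [ 538.81043757 -196.44244374  198.        ]
0.4 [ 530.70083111 -191.67423204  198.        ]
0.45 [ 522.8396708  -186.50666797  198.        ]
[ 572.70003158 -215.13002927  230.        ] (array([-7.8 , -0.04, 12.21]), array([ 0.2  , -0.001, -0.001]))
(array([-0.  , -0.05, 12.21]), array([ 0.2  , -0.001, -0.001]))
```

Call:
move_arm(
  plan=[
    [-4,0,0,0,0,0,0],
    [-7.8,0,0.5,0.05,0,0,0],
    [-7.8,0,5,0.12,0,0,0],
    [-7.8,0,9.5,0.2,0,0,0],
    [-7.8,0,12.2,0.2,0,0,0],
  ],
)

```text
clock: 6.55
eef_pos: [575.3, -214.9, 229.4]
tool_rot: [0.175, 1.569, -0.14]
force: [0.0, -0.9, -0.5]
grip_width: 0.7
```

```bash
python3 - <<'E'
from h import *
from cell import get_image
adv(-7.8,0,12.2,.2,0,0)
for n in("side",):
    g=get_image(n);cv2.imwrite(f"pics/{n}3.png",cv2.resize(g["pixels"][80:230,200:400],None,fx=4,fy=4))
P=door((2,-192,-46),.2);print(need(P,tgt(.2,1)))
E
```

```text
cmd [ 572.7 -214.7  230. ] meas [ 575.3 -214.9  229.4] rotdiff 0.003170750796008686 F [ 0.01 -0.87 -0.47] t 6.55 q [-0.04  0.26 -0.13  0.   -1.19 -1.85]
(array([ 7.8 , -0.05,  0.02]), array([-0.   , -0.001, -0.001]))
```

View pics/side3.png

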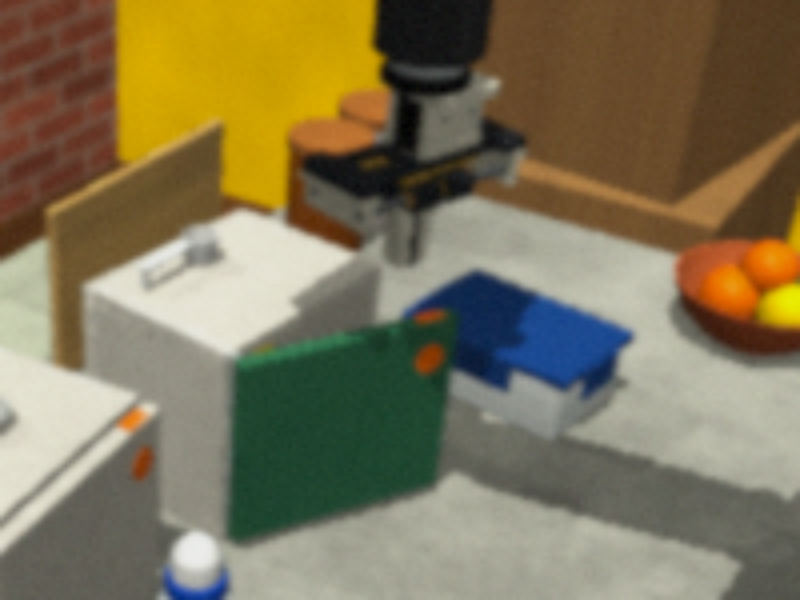

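The finger tip, at about (405,258) in the crop, hangs over the gap between the door and the cupboard. Descending.

Call:
move_arm(
  plan=[
    [1.5,0,0,0,0,0,0],
    [3.5,0,0,0,0,0,0],
    [5.5,0,0,0,0,0,0],
    [7,0,0,0,0,0,0],
    [7.8,0,0,0,0,0,0],
  ],
)

```text
clock: 7.22
eef_pos: [571.9, -214.6, 150.5]
tool_rot: [-2.981, 1.57, 2.988]
force: [-0.2, 0.9, -0.4]
grip_width: 0.3
```

```bash
python3 - <<'E'
from h import *
from cell import get_image
adv(7.8,0,0,0,0,0)
# arc waypoints: finger centre 12mm behind door back, r from hinge
for a,y in((.4,.4),(.55,.5),(.7,.65),(.85,.75),(1.0,.85),(1.15,.95),(1.3,1.05),(1.45,1.1),(1.57,1.1)):
    P=door((10,-175,-46),a);print(a,P.round(0),need(P,tgt(y,1)))
E
```

```text
cmd [ 572.6 -214.6  152. ] meas [ 571.9 -214.6  150.5] rotdiff 0.001397399582707039 F [-0.19  0.93 -0.4 ] t 7.22 q [-0.04  0.31 -0.24 -0.   -1.02 -1.85]
0.4 [ 553. -189.  152.] (array([ 0.  ,  1.8 , -2.68]), array([ 0.2  , -0.001, -0.001]))
0.55 [ 530. -176.  152.] (array([ 0.  ,  2.37, -5.24]), array([ 0.3  , -0.001, -0.001]))
0.7 [ 510. -159.  152.] (array([ 0.01,  3.31, -7.69]), array([ 0.45 , -0.001, -0.001]))
0.85 [ 492. -140.  152.] (array([ 0.01,  4.61, -9.97]), array([ 0.55 , -0.001, -0.001]))
1.0 [ 477. -118.  152.] (array([  0.02,   6.24, -12.04]), array([ 0.65 , -0.002, -0.001]))
1.15 [466. -94. 152.] (array([  0.02,   8.15, -13.83]), array([ 0.75 , -0.002, -0.001]))
1.3 [459. -69. 152.] (array([  0.03,  10.32, -15.32]), array([ 0.85 , -0.002, -0.001]))
1.45 [455. -43. 152.] (array([  0.03,  12.68, -16.47]), array([ 0.9  , -0.002, -0.001]))
1.57 [455. -22. 152.] (array([  0.03,  14.68, -17.13]), array([ 0.9  , -0.002, -0.001]))
```

Call:
move_arm(
  plan=[
    [0,0.9,-1.3,0.1,0,0,0],
    [0,1.8,-2.5,0.2,0,0,0],
    [0,2.1,-3.6,0.25,0,0,0],
    [0,2.4,-5,0.3,0,0,0],
    [0,2.8,-6.3,0.35,0,0,0],
  ],
)

```text
clock: 7.85
eef_pos: [521.5, -168.4, 152.0]
tool_rot: [0.621, 1.569, -0.045]
force: [0.7, -0.3, -0.0]
grip_width: 0.8
```

```bash
python3 - <<'E'
from h import *
from cell import get_image
adv(0,2.8,-6.3,.35,0,0)
g=get_image("side");cv2.imwrite(f"pics/side4.png",cv2.resize(g["pixels"][80:230,200:400],None,fx=4,fy=4))
for a,y in((.7,.65),(.85,.65),(1.0,.65),(1.15,.65),(1.3,.65)):
    d=y-a; off=21*abs(np.sin(d))+9.5*np.cos(d)
    P=door((off,-175,-46),a);print(a,P.round(0),need(P,tgt(y,1)))
E
```

```text
cmd [ 521.4 -168.5  152.1] meas [ 521.5 -168.4  152. ] rotdiff 0.003237899680613663 F [ 0.67 -0.3  -0.04] t 7.85 q [ 0.05  0.21 -0.38  0.   -0.98 -2.28]
0.7 [ 510. -160.  152.] (array([ 0.01, -0.  , -1.43]), array([ 0.1  , -0.002, -0.001]))
0.85 [ 494. -143.  152.] (array([ 0.01,  0.34, -3.74]), array([ 0.1  , -0.002, -0.001]))
1.0 [ 480. -124.  152.] (array([ 0.02,  1.  , -6.02]), array([ 0.1  , -0.002, -0.001]))
1.15 [ 469. -102.  152.] (array([ 0.02,  1.97, -8.22]), array([ 0.1  , -0.002, -0.001]))
1.3 [460. -79. 152.] (array([  0.02,   3.27, -10.3 ]), array([ 0.1  , -0.002, -0.001]))
```

View pics/side4.png

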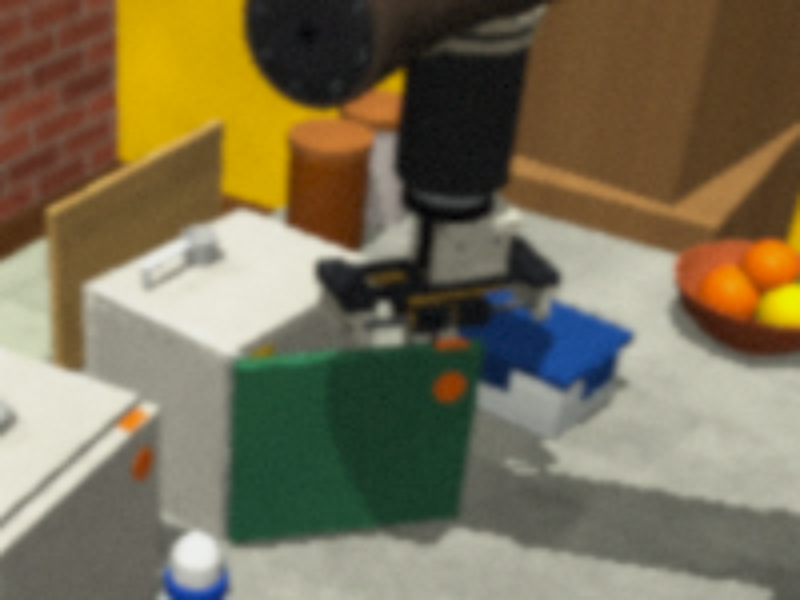

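The fingers are behind the door and pushing it open; the disc is at (450,387) in the crop. Continuing.

Call:
move_arm(
  plan=[
    [0,0,-1.2,0.05,0,0,0],
    [0,0.1,-2.4,0.1,0,0,0],
    [0,0.3,-3.6,0.1,0,0,0],
    [0,0.6,-4.8,0.1,0,0,0],
    [0,1,-6,0.1,0,0,0],
  ],
)

```text
clock: 8.52
eef_pos: [480.0, -123.2, 151.6]
tool_rot: [0.773, 1.571, 0.01]
force: [-0.4, -1.0, -0.3]
grip_width: 0.6
```

```bash
python3 - <<'E'
from h import *
from cell import get_image
adv(0,1,-6,.1,0,0)
for a,y in((1,.65),(1.15,.65),(1.3,.65),(1.4,.65),(1.5,.65),(1.57,.65)):
    d=y-a; off=21*abs(np.sin(d))+9.5*np.cos(d)
    P=door((off,-175,-46),a);print(a,P.round(0),need(P,tgt(y,1)))
E
```

```text
cmd [ 480.3 -123.6  152.2] meas [ 480.  -123.2  151.6] rotdiff 0.001991946810529712 F [-0.42 -0.96 -0.34] t 8.53 q [ 0.15  0.13 -0.48  0.   -0.96 -2.48]
1 [ 480. -124.  152.] (array([ 0.02, -0.  , -0.02]), array([-0.   , -0.002, -0.001]))
1.15 [ 469. -102.  152.] (array([ 0.02,  0.75, -2.31]), array([-0.   , -0.002, -0.001]))
1.3 [460. -79. 152.] (array([ 0.02,  1.83, -4.51]), array([-0.   , -0.002, -0.001]))
1.4 [457. -63. 152.] (array([ 0.03,  2.73, -5.9 ]), array([-0.   , -0.002, -0.001]))
1.5 [454. -46. 152.] (array([ 0.03,  3.78, -7.22]), array([-0.   , -0.002, -0.001]))
1.57 [454. -34. 152.] (array([ 0.03,  4.6 , -8.09]), array([-0.   , -0.002, -0.001]))
```

Call:
move_arm(
  plan=[
    [0,0.35,-1.1,0,0,0,0],
    [0,0.7,-2.2,0,0,0,0],
    [0,1.2,-3.3,0,0,0,0],
    [0,1.7,-4.3,0,0,0,0],
    [0,2.2,-5.1,0,0,0,0],
  ],
)

```text
clock: 9.15
eef_pos: [458.5, -71.8, 151.6]
tool_rot: [1.105, 1.571, 0.341]
force: [0.9, -0.6, 0.7]
grip_width: 0.0
```

```bash
python3 - <<'E'
from h import *
from cell import get_image
adv(0,2.2,-5.1,0,0,0)
for n in("side","top"):
    g=get_image(n);cv2.imwrite(f"pics/{n}5.png",g["pixels"])
for a,y in((1.3,.65),(1.4,.65),(1.5,.65),(1.57,.65)):
    d=y-a; off=21*abs(np.sin(d))+9.5*np.cos(d)
    P=door((off,-175,-46),a);print(a,P.round(0),need(P,tgt(y,1)))
g=load("side0")
for a in(1.2,1.3,1.4,1.57):print(a,proj(g,door((-16,-188,-38),a)),proj(g,door((-16,-216,-186),a)))
E
```

```text
cmd [458.7 -72.5 152.2] meas [458.5 -71.8 151.6] rotdiff 0.0017366702667761308 F [ 0.89 -0.58  0.73] t 9.15 q [ 0.27  0.07 -0.54 -0.   -0.95 -2.61]
1.3 [460. -79. 152.] (array([ 0.02, -0.37,  0.59]), array([-0.   , -0.002, -0.001]))
1.4 [457. -63. 152.] (array([ 0.03,  0.53, -0.8 ]), array([-0.   , -0.002, -0.001]))
1.5 [454. -46. 152.] (array([ 0.03,  1.58, -2.12]), array([-0.   , -0.002, -0.001]))
1.57 [454. -34. 152.] (array([ 0.03,  2.4 , -2.99]), array([-0.   , -0.002, -0.001]))
1.2 [[311.66067722 193.56153419]] [[314.42789828 230.60722611]]
1.3 [[309.63226536 196.59100591]] [[312.35334888 234.38295744]]
1.4 [[306.99201563 199.50391976]] [[309.61458883 238.02946921]]
1.57 [[301.13496252 204.07350928]] [[303.46393848 243.78702867]]
```

View pics/side5.png

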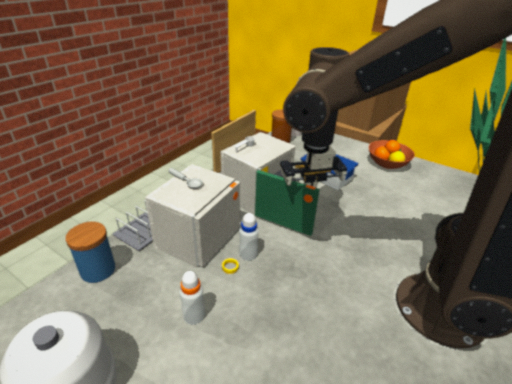

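View pics/top5.png

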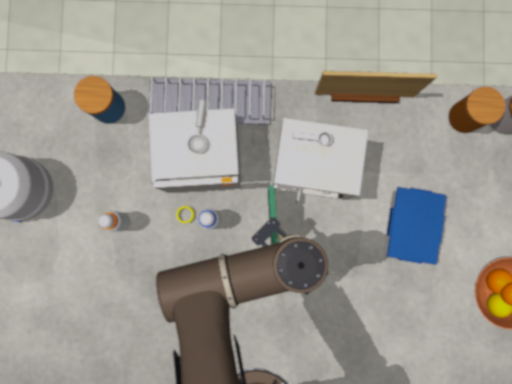

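The disc is at about (309,198) in the side view, so the door is open roughly 1.33. One last gentle push to 1.57.

Call:
move_arm(
  plan=[
    [0,0.5,-0.7,0,0,0,0],
    [0,1,-1.4,0,0,0,0],
    [0,1.5,-2.1,0,0,0,0],
    [0,2,-2.6,0,0,0,0],
    [0,2.4,-3,0,0,0,0],
  ],
)

```text
clock: 9.88
eef_pos: [453.7, -33.9, 151.6]
tool_rot: [0.941, 1.571, 0.177]
force: [-0.4, -1.0, -0.1]
grip_width: 0.1
```

```bash
python3 - <<'E'
from h import *
from cell import get_image
adv(0,2.4,-3,0,0,0)
for n in("side","top"):
    g=get_image(n);cv2.imwrite(f"pics/{n}6.png",cv2.resize(g["pixels"][120:270,180:380],None,fx=4,fy=4))
    for a in(1.4,1.5,1.57,1.65):print(n,a,proj(g,door((-16,-188,-38),a)),proj(g,door((-16,-216,-186),a)),proj(g,door((-16,-216,0),a)),proj(g,door((-16,-0,0),a)))
E
```

```text
cmd [453.7 -34.4 152.3] meas [453.7 -33.9 151.6] rotdiff 0.0017502926751653525 F [-0.35 -0.99 -0.06] t 9.88 q [ 0.36  0.06 -0.56  0.   -0.95 -2.7 ]
side 1.4 [[306.99201563 199.50391976]] [[309.61458883 238.02946921]] [[316.96335773 192.41962412]] [[255.56611067 171.41134839]]
side 1.5 [[303.75068006 202.2597376 ]] [[306.22009019 241.49568926]] [[313.31920692 195.62587051]] [[255.16035781 171.25745218]]
side 1.57 [[301.13496252 204.07350928]] [[303.46393848 243.78702867]] [[310.34030831 197.74713024]] [[254.89374667 171.13785275]]
side 1.65 [[297.81077976 206.0100073 ]] [[299.94564902 246.24377948]] [[306.51914869 200.02257428]] [[254.60854056 170.99008788]]
top 1.4 [[269.61317527 258.27399566]] [[268.93254879 264.99355706]] [[270.25747067 270.31061225]] [[267.55652899 185.1066961 ]]
top 1.5 [[262.41079039 257.52237678]] [[261.49018027 264.29995752]] [[261.71954368 269.51506684]] [[267.56806457 184.48277109]]
top 1.57 [[257.43110663 256.5673346 ]] [[256.33964035 263.3706232 ]] [[255.81081285 268.44868404]] [[267.61332724 184.0482972 ]]
top 1.65 [[251.83914397 255.05024264]] [[250.55081294 261.86768403]] [[249.17001627 266.72391053]] [[267.70224092 183.5571507 ]]
```

View pics/side6.png

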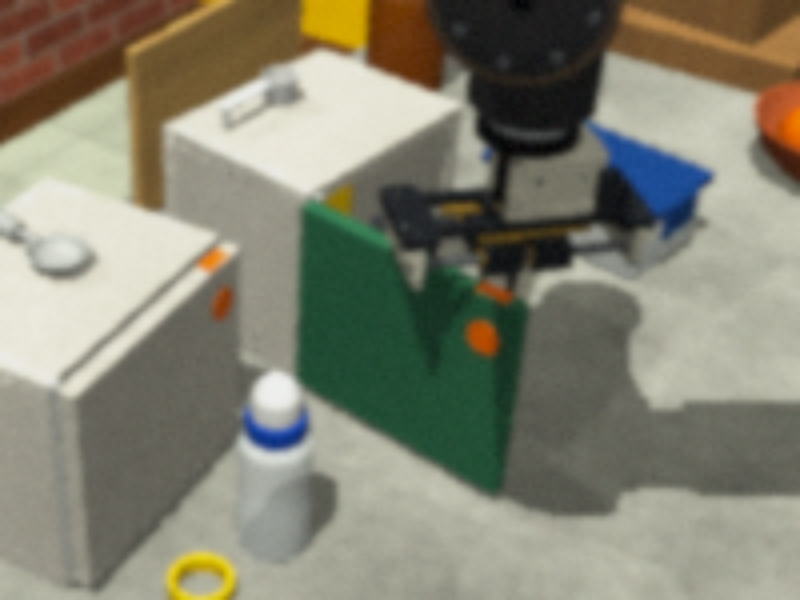

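View pics/top6.png

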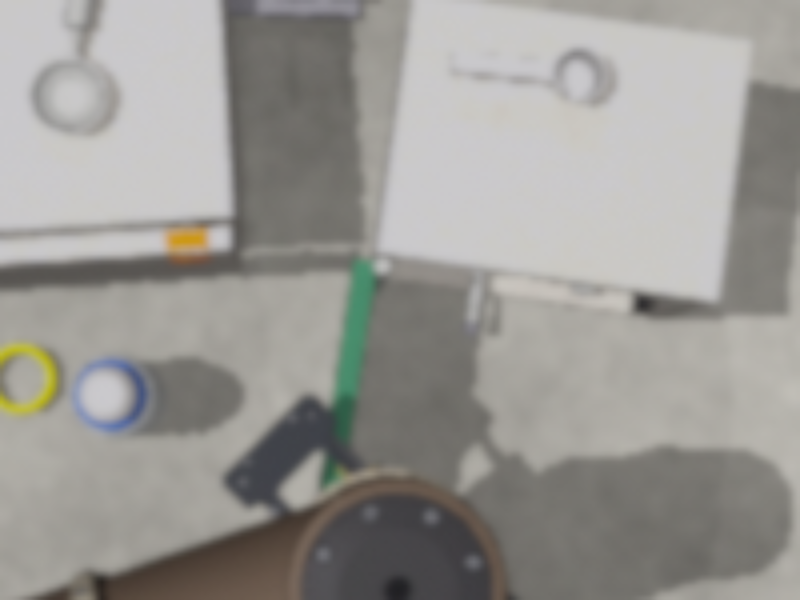

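The disc is at (300.8,204.2) in the side view, which puts the door at about 1.57. Backing straight off the door, then up.

Call:
move_arm(
  plan=[
    [0,-1.2,0.9,0,0,0,0],
    [0,-3.2,2.4,0,0,0,0],
    [-2,-4,3,0,0,0,0],
    [-6,-4,3,0,0,0,0],
    [-11,-4,3,0,0,0,0],
  ],
)

```text
clock: 10.6
eef_pos: [446.6, -85.3, 262.0]
tool_rot: [-2.212, 1.568, -2.977]
force: [1.1, 0.4, 0.4]
grip_width: 0.2
```

```bash
python3 - <<'E'
from h import *
adv(-11,-4,3,0,0,0)
print(need((430,-250,265),tgt(.65,1)))
E
```

```text
cmd [447.7 -84.2 262.2] meas [446.6 -85.3 262. ] rotdiff 0.002746222630053041 F [1.14 0.36 0.37] t 10.6 q [ 0.25 -0.04 -0.39 -0.   -1.22 -2.58]
(array([ -0.3, -13.2,  10.2]), array([-0.   , -0.002, -0.001]))
```

Call:
move_arm(
  plan=[
    [0,-3.5,2.7,0,0,0,0],
    [0,-7,5.4,0,0,0,0],
    [0,-10.5,8.1,0,0,0,0],
    [0,-13,10,0,0,0,0],
    [0,-13,10,0,0,0,0],
  ],
)

```text
clock: 11.22
eef_pos: [428.8, -249.5, 261.1]
tool_rot: [-2.43, 1.57, 3.085]
force: [-0.2, 0.6, -0.9]
grip_width: 0.4
```

```bash
python3 - <<'E'
from h import *
from cell import get_image
adv(0,-13,10,0,0,0)
for n in("side","top"):
    g=get_image(n);cv2.imwrite(f"pics/{n}7.png",g["pixels"])
    h=cv2.cvtColor(g["pixels"],cv2.COLOR_BGR2HSV);m=cv2.inRange(h,(8,140,120),(25,255,255));k,l,st,ce=cv2.connectedComponentsWithStats(m)
    print(n,[ce[i].round(1) for i in range(1,k) if 8<st[i][4]<100 and 200<ce[i][0]<330 and 140<ce[i][1]<280])
    print(proj(g,door((-16,-188,-38),1.57)),proj(g,door((-10,-188,0),1.57)))
E
```

```text
cmd [ 429.9 -247.2  262. ] meas [ 428.8 -249.5  261.1] rotdiff 0.0036859391822904246 F [-0.23  0.61 -0.92] t 11.22 q [-0.13  0.04 -0.32  0.   -1.22 -2.21]
side [array([214. , 147.5]), array([264.5, 169.3]), array([232.5, 184.5]), array([303., 193.]), array([234.7, 194.9]), array([300.1, 204.2]), array([229.6, 262.3]), array([230.3, 270.9])]
[[301.13496252 204.07350928]] [[303.60349584 193.12004212]]
top [array([226.1, 179.4])]
[[257.43110663 256.5673346 ]] [[259.70592527 257.72840826]]
```

View pics/side7.png

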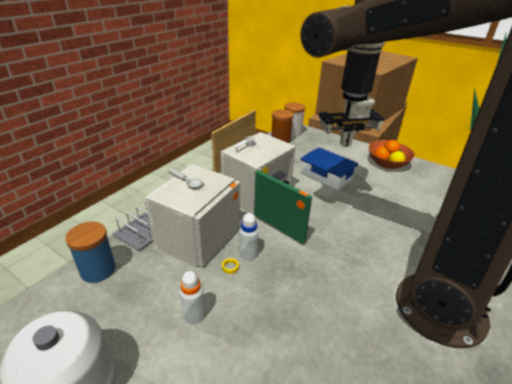

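View pics/top7.png

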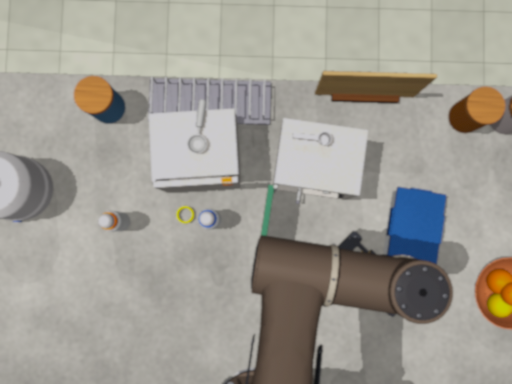

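The side view puts the green disc at (300.1,204.2), against a predicted (301.1,204.1) for 1.57 rad, so the door is at a right angle (about 1.59). The white door's marks, at (232.5,184.5) and (234.7,194.9), haven't changed. The bottles, collar, spoon, scoop and box are where they were, and the arm is clear.

```bash
python3 -c "
from cell import *
print(hand_in()); s=get_state(); print(s['clock'],s['force'])"
```

```text
the job is handed in; nothing more can be done
None
the job is handed in; nothing more can be done
```

The green door is open to about a right angle and the job is handed in, at about 11.3 s on the robot's clock.

- **Pressing:** I pressed the orange disc in to the stop, about 4 mm, peaking near 14 N. When I drew the hand back, the door sprang ajar by itself to about 0.39 rad.
- **Opening:** I put the closed fingers down behind the door and swung it open. I then backed off, raised the hand and moved away.
- **Last checks:** In the side image the disc sits within 1 px of where it should be at 1.57 rad, which puts the door at about 1.57–1.60. The white door's marks had not moved. By eye, the bottles, collar, spoon, scoop and box stood where they were. The force reading was back to noise, about 1 N.
- **Not confirmed:** In the last top image the arm hid the green door's orange strip, so the final angle rests on the side camera alone. No state could be read after handing in. No check failed, and none disagreed.

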